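# Make up the moisture set and the ash set

### The arm

A 6-joint arm with a two-finger parallel gripper is mounted at the origin on the work surface. World frame = base frame: x ahead of the robot, y to its left, z up, the work surface at z = 0. Lengths are in m, angles in degrees, forces in N, time in s.
With the tool pointing down it reaches from about 0.3 to 0.75 m from the base axis. Payload 8.5 kg.
Tool frame: the origin (TCP) lies at the very end of the fingers, on their centre line; the grasp point (between the pads) lies 19 mm behind it; z points along the fingers, y is the line along which they close (so a half turn about z gives the same grasp; the last joint's range is limited). The gripper opens to 85 mm and grips with 20 to 120 N. Pads are 22 mm wide; open, the fingers measure 114 mm over their backs; the gripper's body (76 mm by 85 mm) begins 54 mm behind the grasp point. The pads swing forward as they close: fully open they stand 13 mm farther back than shut.
Start: joints at [-88.768, 21.807, 74.336, -0, 83.858, -12.336], TCP at [0.129, -0.535, 0.231] pointing down, gripper open.
Joint ranges: [-178.18, 178.18], [-50.72, 133.34], [12.68, 142.11], [-81.47, 261.47], [9.98, 163.14], [-165.26, 165.26]. Speed limits (degrees/s): [136.94, 136.94, 180, 180, 180, 180].

### API

Orientations are given as a 3x3 rotation matrix whose columns are the frame's x, y, z axes.
In Python, from rig import env gives the robot as it stands.
- The arm moves only by the tool move_arm, never from a script. Its argument "plan" is a list of rows, each a list of 7 numbers: the turn, a rotation vector about the tool's x, y, z in degrees, then the shift along the tool's x, y, z in cm, then the gripper command: -1 is shut, 1 is fully open, values between are in proportion. In form: [[ax, ay, az, tx, ty, tz, jaw], ...]. A call has 1 to 5 rows; each row is the pose to reach, as a shift and turn from the pose commanded when the call began, along the tool's axes at that moment; what a row does not reach only later rows make up. A row lasts 1/10 s, in which the tool goes at most 50 mm and 8.59 degrees, less where a joint would pass 70% of its speed; a pose out of reach is approached as far as the arm can. A call with a gripper value outside its range is refused whole. The fingers move at their own pace and stop on an object; "squeeze" is the grip in N (left out, the last holds). Time passes only in rows, so rows that repeat a pose let the fingers close. It gives the time, the measured TCP pose, the force, the opening and the grip force at its end, in the units of the state.
- env.observe(): the state, without advancing time (a new reading comes with each control period).
- env.get_image(name): name is "side" or "top"; returns a dict with "color" (420x560x3 uint8, red, green, blue), "fov_y" (degrees; the focal length in pixels is half the picture's height over the tangent of half this angle, whatever the lens; pixels are square), "cx", "cy" (the principal point, pixels), "R" (3x3) and "t" (3): a world point X has camera coordinates R X + t. Camera axes: x right, y down, z forward; pixel columns grow to the right and rows downward; lengths in m; the calibration is good to about 2 mm. A picture is of the moment at which its call begins. There is no depth.
- env.close_job(): hands the job in; it is judged then, once.
Trained networks look in a picture, given as the dict that the camera call returned (one of the last four; its "shot" number tells which), for a name from the list of things; names that differ only in an ending like _2 or _b are one class to them, and where a whole thing is asked for, a point or a joint stands for the part that bears it (a point fixed in the world has none). Each returns a list of dicts, best first, with "conf" (0 to 1); they miss things now and then, are a little off and sometimes report something else, mostly with a low value. They report only what shows in the picture. A call takes as long as a camera call. They do not tell look-alikes from the thing itself.
- env.outline_of(target, picture): "mask" (420x560 bool, what is visible of it) and "bbox" ([centre column, centre row, width, height] in pixels, round what is visible of it).
- env.tip_of(target, picture): "pixel" ([column, row] in pixels: a listed point, or the origin of a listed thing).
The state is a dict: "time_s": time; "q": joint angles; "qvel": joint speeds; "joint_efforts": joint torques, N m; "position": TCP position; "tool_rot": TCP orientation; "ft_force": force on the tool from outside, world axes, zero at the start; "wrist_torque": the same for the moment, N m; "grip_width": finger opening in m; "gripper_force": force on a finger pad.
Only numpy, scipy, OpenCV 4.12 (cv2) and the standard library are available. Lean on these libraries where they do the work, as an engineer would, in place of code of your own. Each camera call takes 0.05 s, during which the arm holds its last target. There are 200 camera calls.

### The job

Make up the two analysis sets on the lab bench. In the long two-pocket steel tray goes the moisture set, the tall sample pot in one pocket and the aluminium weighing tin in the other; in the squarer steel tray with the forceps in its side channel goes the ash set, the short sample pot in one of its two square pockets and the porcelain crucible in the other, with the crucible's lid seated in its mouth. Stand everything upright and flat on the tray floor, set things down without dropping them, and leave the mortar, the open cup and the steel weight where they are.

Things in the scene. Friction and masses are not known exactly. Their poses are not given: they have to be found in the camera images.
- tall_pot: closed sample pot, milky plastic with white ribbed screw lid (it stays on), 75 mm high, 52 mm across the lid (top 16 mm), body 50 mm across, about 0.12 kg. Origin: centre of its underside; z up its axis. Starts upright on the bench.
- short_pot: the same kind of pot but small: 46 mm high, 40 mm across the lid (top 14 mm), body 38 mm across, about 0.06 kg. Origin: centre of its underside; z up its axis. Starts upright on the bench.
- weighing_tin: flat round closed aluminium weighing tin, 34 mm high, 60 mm across its slip-on lid with pressed rings (top 16 mm; it stays on), 57 mm below, about 0.06 kg. Origin: centre of its underside; z up its axis. Starts upright on the bench.
- crucible: white porcelain crucible, open at the top, 45 mm high; outside 50 mm across in its straight upper 21 mm, narrowing to 34 mm at the foot; mouth 43 mm wide inside, wall 3.5 mm, about 0.07 kg. Origin: centre of its underside; z up its axis. Starts upright on the bench.
- crucible_lid: white porcelain lid, 28 mm high, 0.035 kg: plug 35 mm across, 5 mm deep, that goes into the crucible's mouth; disc 54 mm across, 5 to 10 mm up; round knob 14 mm across at 17 to 27 mm up (11 mm neck below) to hold it by. Origin: centre of the plug's underside; z up. Starts on the bench on its plug, knob up. Seated, its origin is 40 mm above the crucible's.
- moisture_tray: long steel tray, 89 mm (its x) by 176.5 mm (its y), fixed; floor and walls 2.5 mm thick, walls 12 mm high over the bench. A cross wall makes two equal pockets, each 84 mm (x) by 85.8 mm (y) inside, centred at y = +43.5 and -43.5 mm, x = 0. Low wire grips 18 mm out at both ends. Origin: centre of its underside.
- ash_tray: squarer steel tray, 116 mm (its x) by 156.5 mm (its y), fixed; floor and walls 2.5 mm thick, walls 12 mm high over the bench. Two equal pockets, 74 mm (x) by 75.8 mm (y) inside, centred at y = +38.5 and -38.5 mm, x = 0; on their +x side a channel with forceps in it, below the wall tops. Low wire grips at both ends. Origin: on its underside, midway between the pockets.
- mortar: bystander: small white porcelain mortar, 70 mm across, 42 mm high, a wood-handled pestle leaning in it up to 60 mm high. Origin: centre of its underside. Not part of the sets.
- open_cup: bystander: clear plastic cup without a lid, 53 mm across the rim, 58 mm high, light. Origin: centre of its underside. Not part of the sets.
- weight: bystander: polished steel 200 g check weight with a knob, 28 mm across, 51 mm high. Origin: centre of its underside. Not part of the sets.
There are look-alikes about, which are no part of the job. What is shaped like the crucible_lid but blue, red or yellow is not meant.

How it is judged (in metres and radians):
At the end, for the whole second after the job is handed in: Each thing upright (0.08 rad) on the floor of a pocket of its tray, within 18 mm of the pocket centre along x and y; lid seated: axes within 6 mm, origin 37 to 43.5 mm above the crucible's, level; all at rest; mortar, open cup and weight within 30 mm of their starts (x of tall_pot in the frame of moisture_tray between -0.018 and 0.018 m and (y of tall_pot in the frame of moisture_tray between -0.0615 and -0.0255 m or y of tall_pot in the frame of moisture_tray between 0.0255 and 0.0615 m) and z of tall_pot in the frame of moisture_tray between 0 and 0.006 m and angle between each of tall_pot, weighing_tin, short_pot, crucible, crucible_lid's own z axis and vertical below 0.08 rad and linear speed of each of tall_pot, weighing_tin, short_pot, crucible, crucible_lid below 0.02 m/s and angular speed of each of tall_pot, weighing_tin, short_pot, crucible, crucible_lid below 0.2 rad/s and x of weighing_tin in the frame of moisture_tray between -0.018 and 0.018 m and (y of weighing_tin in the frame of moisture_tray between -0.0615 and -0.0255 m or y of weighing_tin in the frame of moisture_tray between 0.0255 and 0.0615 m) and z of weighing_tin in the frame of moisture_tray between 0 and 0.006 m and x of short_pot in the frame of ash_tray between -0.018 and 0.018 m and (y of short_pot in the frame of ash_tray between -0.0565 and -0.0205 m or y of short_pot in the frame of ash_tray between 0.0205 and 0.0565 m) and z of short_pot in the frame of ash_tray between 0 and 0.006 m and x of crucible in the frame of ash_tray between -0.018 and 0.018 m and (y of crucible in the frame of ash_tray between -0.0565 and -0.0205 m or y of crucible in the frame of ash_tray between 0.0205 and 0.0565 m) and z of crucible in the frame of ash_tray between 0 and 0.006 m and horizontal distance between crucible_lid and crucible below 0.006 m and z of crucible_lid in the frame of crucible between 0.037 and 0.0435 m and distance of each of mortar, open_cup, weight from where it was at the start of the episode below 0.03 m); the robot touches nothing.
It fails at once if one of the five things was dropped: it fell free, touched by nothing, faster than 0.6 m/s (a fall of about 18 mm) ((contact force between tall_pot and anything else below 0.02 N and linear speed of tall_pot above 0.6 m/s) or (contact force between short_pot and anything else below 0.02 N and linear speed of short_pot above 0.6 m/s) or (contact force between weighing_tin and anything else below 0.02 N and linear speed of weighing_tin above 0.6 m/s) or (contact force between crucible and anything else below 0.02 N and linear speed of crucible above 0.6 m/s) or (contact force between crucible_lid and anything else below 0.02 N and linear speed of crucible_lid above 0.6 m/s)).
It fails at once if the mortar was pushed more than 30 mm or tipped over (distance of mortar from where it was at the start of the episode above 0.03 m or angle between mortar's own z axis and vertical above 0.6 rad).
It fails at once if the open cup was pushed more than 30 mm or tipped over (distance of open_cup from where it was at the start of the episode above 0.03 m or angle between open_cup's own z axis and vertical above 0.6 rad).
It fails at once if the steel weight was pushed more than 30 mm or tipped over (distance of weight from where it was at the start of the episode above 0.03 m or angle between weight's own z axis and vertical above 0.6 rad).
It also fails if it takes over 125 s, if anything falls off the work surface, if the arm or the gripper's body presses on something with over 40 N, if the wrist force passes 120 N, or if a joint passes its speed limit or range.

## Working session

There is one attempt and no reset: what is moved stays moved. The work goes in short steps, Python scripts to look and compute and a tool call to move; the robot and the scene stay as the last step left them, time stands still between calls to the robot, and variables do not carry over. Pictures are saved under pics/ and viewed, at most 14 in all, crops included, and the job is handed in when it is done.

Besides the shell and the picture viewer there is one more tool, called as name(argument=value, ...), one argument or row to a line, values as JSON. move_arm: Moves the arm, as the interface text tells. Its arguments: {"type":"object","properties":{"plan":{"type":"array"},"squeeze":{"type":"number"}},"required":["plan"]}

```bash
mkdir -p pics; ls; python3 - <<'E'
from rig import env
import cv2,numpy as np
s=env.observe(); print(s['time_s'],s['position'],np.round(s['tool_rot'],3),s['grip_width'])
for n in ['top','side']:
    p=env.get_image(n); cv2.imwrite(f'pics/{n}0.png',cv2.cvtColor(p['color'],cv2.COLOR_RGB2BGR))
    print(n,p['fov_y'],p['cx'],p['cy'],np.round(p['R'],3).tolist(),np.round(p['t'],3))
    for t in ['tall_pot','short_pot','weighing_tin','crucible','crucible_lid','moisture_tray','ash_tray','mortar','open_cup','weight']:
        print(t,[(np.round(d['pixel']).tolist(),round(d['conf'],2)) for d in env.tip_of(t,p)][:5],[(np.round(d['bbox']).tolist(),round(d['conf'],2)) for d in env.outline_of(t,p)][:5])
E
```

```text
pics
0.0 [ 0.12902853 -0.53436167  0.23072846] [[ 0.972  0.235 -0.   ]
 [ 0.235 -0.972  0.001]
 [ 0.    -0.001 -1.   ]] 0.0853277275233344
top 55.07168668091845 281.7484889730883 211.91083226688056 [[-0.127, -0.992, 0.007], [-0.963, 0.121, -0.241], [0.238, -0.037, -0.97]] [0.065 0.623 0.694]
tall_pot [([330.0, 251.0], 0.59)] [([333.0, 248.0, 30.0, 30.0], 0.65)]
short_pot [([218.0, 211.0], 0.8)] [([215.0, 209.0, 23.0, 22.0], 0.78)]
weighing_tin [([233.0, 324.0], 0.97)] [([233.0, 323.0, 36.0, 29.0], 0.58), ([279.0, 223.0, 36.0, 35.0], 0.43)]
crucible [([340.0, 300.0], 0.92)] [([346.0, 303.0, 27.0, 26.0], 0.79)]
crucible_lid [([371.0, 181.0], 0.96), ([261.0, 185.0], 0.86), ([325.0, 191.0], 0.85), ([410.0, 167.0], 0.76), ([266.0, 141.0], 0.63)] [([369.0, 179.0, 24.0, 22.0], 0.91), ([261.0, 182.0, 26.0, 24.0], 0.77), ([325.0, 191.0, 25.0, 25.0], 0.71), ([267.0, 142.0, 27.0, 22.0], 0.71), ([411.0, 166.0, 25.0, 21.0], 0.65)]
moisture_tray [([431.0, 260.0], 0.58)] [([430.0, 260.0, 101.0, 55.0], 0.97), ([123.0, 267.0, 94.0, 75.0], 0.41)]
ash_tray [([126.0, 280.0], 0.71)] [([122.0, 269.0, 95.0
[... 616 characters left out ...]
([373.0, 234.0], 0.57)] [([378.0, 223.0, 25.0, 32.0], 0.91), ([263.0, 269.0, 17.0, 30.0], 0.58)]
crucible_lid [([278.0, 182.0], 0.86), ([311.0, 143.0], 0.69), ([201.0, 188.0], 0.63), ([294.0, 160.0], 0.59), ([227.0, 210.0], 0.55)] [([225.0, 209.0, 27.0, 19.0], 0.86), ([299.0, 158.0, 26.0, 16.0], 0.63), ([200.0, 185.0, 24.0, 19.0], 0.63), ([265.0, 270.0, 14.0, 30.0], 0.56), ([314.0, 136.0, 22.0, 12.0], 0.54)]
moisture_tray [([386.0, 168.0], 0.67)] [([388.0, 167.0, 77.0, 52.0], 0.6)]
ash_tray [([175.0, 371.0], 0.93)] []
mortar [([273.0, 223.0], 0.77), ([175.0, 371.0], 0.72)] [([270.0, 215.0, 31.0, 37.0], 0.68)]
open_cup [] [([321.0, 242.0, 31.0, 35.0], 0.89)]
weight [([262.0, 274.0], 0.54)] []
```

```bash
python3 - <<'E'
import cv2
a=cv2.imread('pics/top0.png'); cv2.imwrite('pics/top0z.png',cv2.resize(a[110:360,60:500],None,fx=1.8,fy=1.8,interpolation=3))
E
```

```text
(no output)
```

View pics/top0z.png

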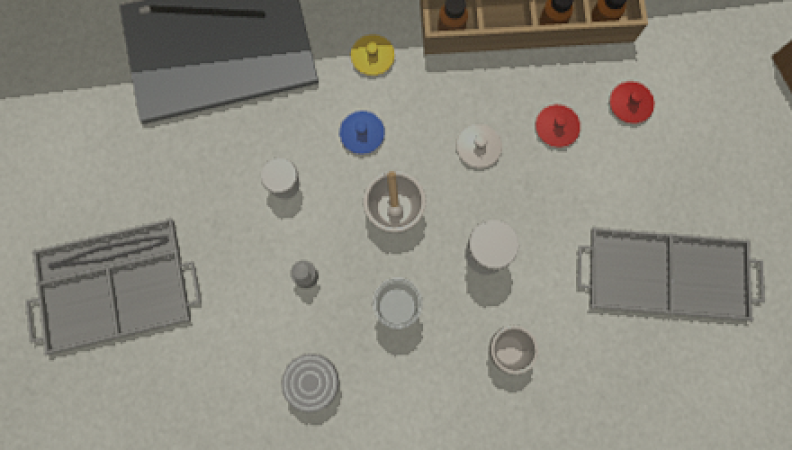

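View pics/side0.png

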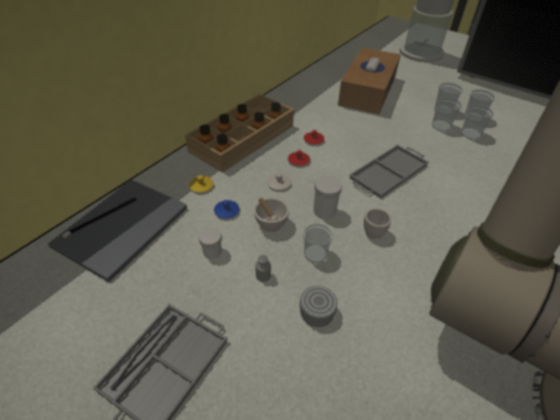

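The top picture (zoom 1.8) shows all the things: tall pot at px (333,248), white lid at (325,191) (the blue, yellow and red ones are decoys), crucible (346,304), tin (233,322), short pot (215,208), moisture tray right, ash tray left with its channel towards +x.

```bash
cat > h.py <<'E'
from rig import env
import cv2,numpy as np
from scipy.optimize import least_squares
PROF={'tall_pot':[(0,.025),(.059,.025),(.059,.026),(.075,.026)],'short_pot':[(0,.019),(.032,.019),(.032,.02),(.046,.02)],
'weighing_tin':[(0,.0285),(.018,.0285),(.018,.03),(.034,.03)],'crucible':[(0,.017),(.024,.025),(.045,.025)],
'crucible_lid':[(0,.0175),(.005,.027),(.010,.027),(.017,.007),(.027,.007)],'mortar':[(0,.025),(.042,.035)],'open_cup':[(0,.02),(.058,.0265)],'weight':[(0,.014),(.035,.014),(.051,.006)]}
def proj(p,X):
    f=len(p['color'])/2/np.tan(np.radians(p['fov_y']/2)); c=np.atleast_2d(X)@np.array(p['R']).T+p['t']
    return c[:,:2]/c[:,2:]*f+[p['cx'],p['cy']]
def unproj(p,uv,z):
    f=len(p['color'])/2/np.tan(np.radians(p['fov_y']/2)); R=np.array(p['R']); C=-R.T@p['t']
    d=R.T@[(uv[0]-p['cx'])/f,(uv[1]-p['cy'])/f,1]; return C+d*(z-C[2])/d[2]
def hull(p,name,x,y,z0=0):
    a=np.linspace(0,2*np.pi,40)
    P=np.concatenate([np.c_[x+r*np.cos(a),y+r*np.sin(a),0*a+z+z0] for z,r in PROF[name]])
    return cv2.convexHull(proj(p,P).astype(np.float32))[:,0]
def cen(h):
    x0,y0=h.min(0);x1,y1=h.max(0); return np.array([(x0+x1)/2,(y0+y1)/2,x1-x0,y1-y0])
def fit(obs,name,g,z0=0):
    """obs: list of (picture, bbox); xy of an upright thing from bbox centres"""
    r=least_squares(lambda v:np.concatenate([(cen(hull(p,name,v[0],v[1],z0))-b)[:2] for p,b in obs]),g)
    return r.x,r.fun,[np.round(cen(hull(p,name,*r.x,z0))[2:],1) for p,_ in obs]
def mbox(m):
    ys,xs=np.nonzero(m); return np.array([(xs.min()+xs.max()+1)/2,(ys.min()+ys.max()+1)/2,np.ptp(xs)+1,np.ptp(ys)+1])-[.5,.5,0,0]
def look(name,guess,z0=0,shots=2,views=('top','side'),tol=14,v=True):
    per={}
    for k in range(shots):
        for n in views:
            p=env.get_image(n); e=cen(hull(p,name,*guess,z0))
            for d in env.outline_of(name,p):
                b=np.array(d['bbox'])
                if np.hypot(*(b-e)[:2])<tol: per.setdefault(n,[]).append((p,b)); break
    obs=[o for l in per.values() for o in l]
    if not obs: return None
    for n,l in per.items():
        r=fit(l,name,guess,z0)
        if v: print('  ',name,n,len(l),np.round(r[0],4),'size seen',np.round(l[0][1][2:]),'model',r[2][0])
    r=fit(obs,name,guess,z0)
    if v: print(name,np.round(r[0],4))
    return r[0]
E
python3 - <<'E'
from h import *
p=env.get_image('top')
G={'tall_pot':(333,248),'short_pot':(215,209),'weighing_tin':(233,323),'crucible':(346,303),'crucible_lid':(325,191),'mortar':(278,224),'open_cup':(281,279),'weight':(228,262)}
for n,g in G.items():
    z=PROF[n][-1][0]; look(n,unproj(p,g,z/2)[:2],shots=2 if n in list(G)[:5] else 1)
tr={'moisture':([(592,229),(750,239),(747,320),(590,311)],.0445,.08825),'ash':([(36,252),(172,222),(190,322),(48,352)],None,.07825)}
for n,(c,_,_) in tr.items():
    w=np.array([unproj(p,(u/1.8+60-.2,v/1.8+110-.2),.012)[:2] for u,v in c])
    print(n,np.round(w,4).tolist(),[round(np.hypot(*(w[i]-w[i-1])),4) for i in range(4)],w.mean(0))
    ex=(w[0]-w[3])+(w[1]-w[2]); ey=(w[0]-w[1])+(w[3]-w[2]); print('x axis',np.degrees(np.arctan2(ex[1],ex[0])),'y axis',np.degrees(np.arctan2(ey[1],ey[0])))
E
```

```text
tall_pot top 2 [ 0.5506 -0.1062] size seen [30. 31.] model [30.9 31.6]
   tall_pot side 2 [ 0.5528 -0.1062] size seen [31. 44.] model [29.1 44.4]
tall_pot [ 0.5513 -0.1061]
   short_pot top 2 [0.6626 0.119 ] size seen [23. 24.] model [22.5 24. ]
   short_pot side 1 [0.6607 0.1171] size seen [25. 32.] model [24.  32.5]
short_pot [0.6608 0.1171]
   weighing_tin top 2 [0.4336 0.1052] size seen [36. 29.] model [32.4 32.9]
   weighing_tin side 2 [0.4336 0.1051] size seen [41. 42.] model [38.2 42.8]
weighing_tin [0.4336 0.1051]
   crucible top 2 [ 0.4432 -0.1096] size seen [29. 29.] model [27.8 27.1]
   crucible side 2 [ 0.4432 -0.1166] size seen [24. 31.] model [28.4 31.5]
crucible [ 0.4432 -0.1095]
   crucible_lid top 2 [ 0.6773 -0.1148] size seen [28. 23.] model [25.8 25.1]
   crucible_lid side 2 [ 0.6753 -0.1121] size seen [24. 19.] model [24.5 17.9]
crucible_lid [ 0.6768 -0.1152]
   mortar side 1 [ 0.6143 -0.008 ] size seen [38. 33.] model [36.2 36.5]
mortar [ 0.6143 -0.008 ]
   open_cup top 1 [0.5043 0.0028] size seen [31. 30.] model [28.1 28.4]
   open_cup side 1 [0.5043 0.0028] size seen [32. 42.] model [29.9 40. ]
open_cup [0.5043 0.0028]
   weight top 1 [0.553  0.1026] size seen [17. 14.] model [16.2 16.1]
   weight side 1 [0.5508 0.1026] size seen [17. 30.] model [16.3 27.2]
weight [0.5526 0.1011]
moisture [[0.5622, -0.2269], [0.5283, -0.403], [0.4403, -0.3777], [0.4719, -0.2071]] [np.float64(0.0925), np.float64(0.1793), np.float64(0.0916), np.float64(0.1734)] [ 0.5006774  -0.30366605]
x axis -14.155337267997535 y axis 79.3081763140648
ash [[0.6148, 0.3986], [0.63, 0.2456], [0.5157, 0.2318], [0.503, 0.3865]] [np.float64(0.1125), np.float64(0.1537), np.float64(0.1152), np.float64(0.1551)] [0.56588715 0.31563344]
x axis 6.538493084614103 y axis 95.17758916039865
```

```bash
sed -i "s/for p,b in obs\]),g)/for p,b in obs]),g,diff_step=.01)/" h.py; cat >> h.py <<'E'
def go(x,y,z,yaw=None):
    s=env.observe(); R=np.array(s['tool_rot']); cur=np.degrees(np.arctan2(R[1,0],R[0,0]))
    if yaw is None: yaw=cur
    dy=(yaw-cur+90)%180-90
    print('t',round(s['time_s'],2),'yaw',round(cur,1),'pos',np.round(s['position'],4),'-> turn z',round(-dy,1),'shift cm',np.round(R.T@(np.array([x,y,z])-s['position'])*100,2),'w',round(s['grip_width'],4))
E
python3 - <<'E'
from h import *
G={'tall_pot':(.551,-.106),'short_pot':(.662,.118),'weighing_tin':(.434,.105),'crucible':(.443,-.110),'crucible_lid':(.6768,-.115)}
for n,g in G.items(): look(n,g)
p=env.get_image('top')
hw={'moisture':([(592,229),(750,239),(747,320),(590,311)],(.0445,-.0445)),'ash':([(36,252),(172,222),(190,322),(48,352)],(.0765,-.0395))}
for n,(c,(a,b)) in hw.items():
    h=.08825 if n=='moisture' else .07825
    L=np.array([(a,h),(a,-h),(b,-h),(b,h)]); uv=np.array([(u/1.8+59.8,v/1.8+109.8) for u,v in c])
    def W(v,L): 
        cs,s=np.cos(v[2]),np.sin(v[2]); return np.c_[v[0]+cs*L[:,0]-s*L[:,1],v[1]+s*L[:,0]+cs*L[:,1]]
    r=least_squares(lambda v:(proj(p,np.c_[W(v,L),np.full(4,.012)])-uv).ravel(),[.5,.3 if n=='ash' else -.3,0])
    k=.0435 if n=='moisture' else .0385
    print(n,np.round(r.x[:2],4),np.degrees(r.x[2]),'res px',np.round(r.fun,1),'pockets +y,-y',np.round(W(r.x,np.array([(0,k),(0,-k)])),4).tolist())
go(.434,.105,.15)
E
```

```text
tall_pot top 2 [ 0.5499 -0.105 ] size seen [33. 32.] model [30.9 31.6]
   tall_pot side 2 [ 0.5539 -0.1076] size seen [30. 46.] model [29.1 44.3]
tall_pot [ 0.5515 -0.1056]
   short_pot top 2 [0.6609 0.1159] size seen [24. 23.] model [22.5 24. ]
   short_pot side 2 [0.6574 0.1178] size seen [26. 36.] model [24.  32.6]
short_pot [0.6594 0.1166]
   weighing_tin top 2 [0.434  0.1077] size seen [36. 30.] model [32.4 32.9]
   weighing_tin side 2 [0.4344 0.1026] size seen [43. 42.] model [38.1 42.6]
weighing_tin [0.434  0.1051]
   crucible top 2 [ 0.4439 -0.113 ] size seen [25. 27.] model [27.9 27.1]
   crucible side 2 [ 0.4403 -0.1121] size seen [25. 32.] model [28.6 31.6]
crucible [ 0.4422 -0.1128]
   crucible_lid top 2 [ 0.6752 -0.1161] size seen [30. 21.] model [25.8 25.1]
   crucible_lid side 2 [ 0.6778 -0.1188] size seen [27. 19.] model [24.3 17.8]
crucible_lid [ 0.6761 -0.1169]
moisture [ 0.5006 -0.3036] -11.374042697954026 res px [-0.4  0.3 -1.8  1.   1.9  0.1  0.3 -1.3] pockets +y,-y [[0.5092, -0.2609], [0.4921, -0.3462]]
ash [0.5476 0.3138] 5.652741399018036 res px [-0.3 -0.5  1.1 -0.8 -0.1 -0.2 -0.6  1.4] pockets +y,-y [[0.5438, 0.3521], [0.5514, 0.2754]]
t 6.8 yaw 13.6 pos [ 0.129  -0.5346  0.2313] -> turn z -0.0 shift cm [ 44.65 -55.02   8.13] w 0.0855
```

move_arm(
  plan=[
    [0,0,0,20.5,-12.7,1,1],
    [0,0,0,20.5,-12.7,1,1],
    [0,0,0,20.5,-12.7,1,1],
    [0,0,0,20.5,-12.7,1,1],
    [0,0,0,20.5,-12.7,1,1],
  ],
  squeeze=30,
)

```text
time_s: 7.3
position: [0.2998, -0.3611, 0.2215]
tool_rot: [[0.972, 0.235, 0.0], [0.235, -0.972, -0.0], [0.0, 0.0, -1.0]]
ft_force: [-0.2, -1.1, 0.5]
grip_width: 0.0855
gripper_force: 0.0
```

move_arm(
  plan=[
    [0,0,0,20.5,-12.7,1,1],
    [0,0,0,20.5,-12.7,1,1],
    [0,0,0,20.5,-12.7,1,1],
    [0,0,0,20.5,-12.7,1,1],
    [0,0,0,20.5,-12.7,1,1],
  ],
)

```text
time_s: 7.8
position: [0.4694, -0.1894, 0.2114]
tool_rot: [[0.972, 0.236, 0.0], [0.236, -0.972, -0.0], [0.0, 0.0, -1.0]]
ft_force: [0.1, -0.8, -0.3]
grip_width: 0.085
gripper_force: 0.0
```

```bash
python3 -c "
from h import *
go(.5515,-.1056,.18)"
```

```text
t 7.8 yaw 13.6 pos [ 0.4694 -0.1894  0.2114] -> turn z -0.0 shift cm [ 9.95 -6.21  3.14] w 0.085
```

move_arm(
  plan=[
    [0,0,0,9.95,-6.2,3.1,1],
    [0,0,0,9.95,-6.2,3.1,1],
    [0,0,0,9.95,-6.2,3.1,1],
  ],
)

```text
time_s: 8.1
position: [0.5518, -0.1048, 0.179]
tool_rot: [[0.971, 0.237, -0.001], [0.237, -0.971, 0.001], [-0.001, -0.001, -1.0]]
ft_force: [-1.0, 0.0, -0.7]
grip_width: 0.0855
gripper_force: 0.0
```

move_arm(
  plan=[
    [0,0,0,0,0,5,1],
    [0,0,0,0,0,9,1],
    [0,0,0,0,0,12,1],
    [0,0,0,0,0,13.6,1],
    [0,0,0,0,0,13.6,0.3],
  ],
)

```text
time_s: 8.6
position: [0.5492, -0.1075, 0.0422]
tool_rot: [[0.972, 0.235, -0.004], [0.235, -0.972, 0.002], [-0.004, -0.003, -1.0]]
ft_force: [0.0, 0.1, 0.7]
grip_width: 0.0734
gripper_force: 0.0
```

move_arm(
  plan=[
    [0,0,0,0,0,0,-1],
    [0,0,0,0,0,0,-1],
    [0,0,0,0,0,0,-1],
    [0,0,0,0,0,0,-1],
    [0,0,0,0,0,0,-1],
  ],
)

```text
time_s: 9.1
position: [0.5507, -0.108, 0.0455]
tool_rot: [[0.972, 0.235, 0.002], [0.235, -0.972, -0.001], [0.002, 0.001, -1.0]]
ft_force: [-1.4, 2.1, 6.0]
grip_width: 0.0509
gripper_force: 31.5
```

move_arm(
  plan=[
    [0,0,0,0,0,-1,-1],
    [0,0,0,0,0,-3,-1],
    [0,0,0,0,0,-6,-1],
    [0,0,0,0,0,-9,-1],
    [0,0,0,0,0,-10,-1],
  ],
)

```text
time_s: 9.6
position: [0.5511, -0.1084, 0.1477]
tool_rot: [[0.972, 0.235, 0.005], [0.235, -0.972, -0.002], [0.004, 0.003, -1.0]]
ft_force: [0.5, -0.4, -0.8]
grip_width: 0.0509
gripper_force: 31.7
```

```bash
python3 -c "
from h import *
go(.4921,-.3462,.13)
go(.4921,-.3462,.0505)"
```

```text
t 9.6 yaw 13.6 pos [ 0.5511 -0.1084  0.1477] -> turn z -0.0 shift cm [-11.33  21.73   1.8 ] w 0.0509
t 9.6 yaw 13.6 pos [ 0.5511 -0.1084  0.1477] -> turn z -0.0 shift cm [-11.36  21.7    9.75] w 0.0509
```

move_arm(
  plan=[
    [0,0,0,-1.5,2.9,0,-1],
    [0,0,0,-3.7,7.1,0,-1],
    [0,0,0,-5.9,11.3,0.5,-1],
    [0,0,0,-8.1,15.5,1,-1],
    [0,0,0,-10.2,19.5,1.5,-1],
  ],
)

```text
time_s: 10.1
position: [0.4957, -0.3232, 0.1286]
tool_rot: [[0.972, 0.234, -0.001], [0.234, -0.972, 0.001], [-0.001, -0.001, -1.0]]
ft_force: [0.7, -0.1, -0.0]
grip_width: 0.0509
gripper_force: 31.7
```

move_arm(
  plan=[
    [0,0,0,-1.1,2.2,0.5,-1],
    [0,0,0,-1.1,2.2,2,-1],
    [0,0,0,-1.1,2.2,5,-1],
    [0,0,0,-1.1,2.2,6.5,-1],
    [0,0,0,-1.1,2.2,7.4,-1],
  ],
)

```text
time_s: 10.6
position: [0.4905, -0.3448, 0.0534]
tool_rot: [[0.972, 0.234, -0.002], [0.234, -0.972, 0.002], [-0.002, -0.003, -1.0]]
ft_force: [-0.8, 0.1, -1.6]
grip_width: 0.0505
gripper_force: 31.7
```

```bash
python3 -c "
from h import *
go(.4921,-.3462,.0485)
import cv2
for n in ['top','side']:
  p=env.get_image(n); c=proj(p,[.4921,-.33,.03])[0].astype(int); u,v=max(c[0]-80,0),max(c[1]-75,0); cv2.imwrite(f'pics/a_{n}.png',cv2.resize(cv2.cvtColor(p['color'],4)[v:v+150,u:u+160],None,fx=3,fy=3,interpolation=3))
a=[cv2.imread(f'pics/a_{n}.png') for n in ['top','side']]; h=min(len(i) for i in a); cv2.imwrite('pics/a.png',np.hstack([i[:h,:400] for i in a]))
"
```

```text
t 10.6 yaw 13.6 pos [ 0.4905 -0.3448  0.0534] -> turn z -0.0 shift cm [0.13 0.17 0.49] w 0.0505
```

View pics/a.png

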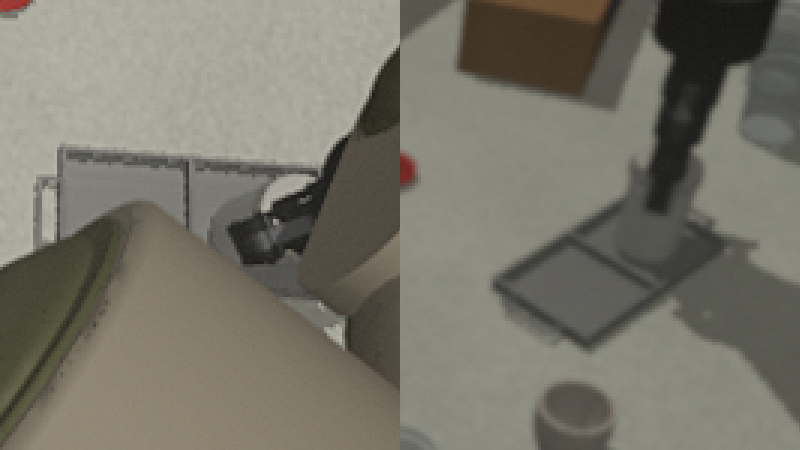

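The pot hangs upright over the far (right) pocket, side crop about (655,235). Lowering gently.

move_arm(
  plan=[
    [0,0,0,0.1,0.15,0.2,-1],
    [0,0,0,0.1,0.15,0.4,-1],
    [0,0,0,0.1,0.15,0.5,-1],
    [0,0,0,0.1,0.15,0.5,-1],
  ],
)

```text
time_s: 11.1
position: [0.4926, -0.3466, 0.0506]
tool_rot: [[0.972, 0.235, 0.0], [0.235, -0.972, -0.0], [0.0, 0.0, -1.0]]
ft_force: [1.1, 0.1, -0.8]
grip_width: 0.0508
gripper_force: 31.7
```

move_arm(
  plan=[
    [0,0,0,0,0,0.15,-1],
    [0,0,0,0,0,0.3,-1],
    [0,0,0,0,0,0.3,-1],
  ],
)

```text
time_s: 11.4
position: [0.4928, -0.3466, 0.0481]
tool_rot: [[0.972, 0.235, 0.001], [0.235, -0.972, -0.001], [0.001, 0.001, -1.0]]
ft_force: [-1.9, 1.9, 4.3]
grip_width: 0.0513
gripper_force: 32.2
```

move_arm(
  plan=[
    [0,0,0,0,0,0.1,-1],
    [0,0,0,0,0,0.1,-1],
  ],
)

```text
time_s: 11.6
position: [0.493, -0.3466, 0.048]
tool_rot: [[0.972, 0.235, 0.002], [0.235, -0.972, -0.001], [0.001, 0.001, -1.0]]
ft_force: [-1.9, 4.4, 12.3]
grip_width: 0.0508
gripper_force: 32.8
```

move_arm(
  plan=[
    [0,0,0,0,0,-0.1,-0.1],
    [0,0,0,0,0,-0.1,0.3],
    [0,0,0,0,0,-0.1,0.7],
    [0,0,0,0,0,-0.1,1],
    [0,0,0,0,0,-0.1,1],
  ],
)

```text
time_s: 12.1
position: [0.4925, -0.3466, 0.0472]
tool_rot: [[0.972, 0.235, -0.0], [0.235, -0.972, 0.0], [-0.0, -0.0, -1.0]]
ft_force: [-0.3, -0.3, 0.5]
grip_width: 0.0854
gripper_force: 0.0
```

move_arm(
  plan=[
    [0,0,0,0,0,-2,1],
    [0,0,0,0,0,-6,1],
    [0,0,0,0,0,-10,1],
    [0,0,0,0,0,-12,1],
    [0,0,0,0,-5,-12,1],
  ],
)

```text
time_s: 12.6
position: [0.4825, -0.3023, 0.1701]
tool_rot: [[0.973, 0.231, 0.006], [0.231, -0.973, -0.007], [0.004, 0.008, -1.0]]
ft_force: [-0.1, 0.4, 0.2]
grip_width: 0.0856
gripper_force: 0.0
```

```bash
python3 -c "
from h import *
go(.434,.105,.12)"
```

```text
t 12.6 yaw 13.4 pos [ 0.4825 -0.3023  0.1701] -> turn z -0.0 shift cm [  4.67 -40.79   4.71] w 0.0856
```

move_arm(
  plan=[
    [0,0,0,2.5,-20,0,1],
    [0,0,0,2.5,-20,0,1],
    [0,0,0,2.5,-20,0,1],
    [0,0,0,2.5,-20,0,1],
    [0,0,0,2.5,-20,0,1],
  ],
)

```text
time_s: 13.1
position: [0.4569, -0.093, 0.1675]
tool_rot: [[0.971, 0.239, -0.001], [0.239, -0.971, 0.001], [-0.001, -0.002, -1.0]]
ft_force: [-0.5, -0.4, 0.2]
grip_width: 0.0856
gripper_force: 0.0
```

move_arm(
  plan=[
    [0,0,0,2.4,-20.3,0,1],
    [0,0,0,2.4,-20.3,2,1],
    [0,0,0,2.4,-20.3,4.5,1],
    [0,0,0,2.4,-20.3,4.5,1],
    [0,0,0,2.4,-20.3,4.5,1],
  ],
)

```text
time_s: 13.6
position: [0.4324, 0.1082, 0.1209]
tool_rot: [[0.971, 0.238, -0.003], [0.238, -0.971, 0.001], [-0.003, -0.001, -1.0]]
ft_force: [-0.6, 0.3, -0.4]
grip_width: 0.0854
gripper_force: 0.0
```

```bash
python3 -c "
from h import *
go(.434,.105,.01)"
```

```text
t 13.6 yaw 13.8 pos [0.4324 0.1082 0.1209] -> turn z -0.0 shift cm [ 0.11  0.36 11.09] w 0.0854
```

move_arm(
  plan=[
    [0,0,0,0,0.1,4,1],
    [0,0,0,0,0.1,8,1],
    [0,0,0,0,0.1,10,1],
    [0,0,0,0,0.1,11,1],
    [0,0,0,0,0.1,11,1],
  ],
)

```text
time_s: 14.1
position: [0.4344, 0.1037, 0.0117]
tool_rot: [[0.972, 0.234, -0.001], [0.234, -0.972, -0.0], [-0.001, -0.0, -1.0]]
ft_force: [-0.0, 1.2, 1.3]
grip_width: 0.0854
gripper_force: 0.0
```

move_arm(
  plan=[
    [0,0,0,0,0,0,0.5],
    [0,0,0,0,0,0,0.2],
    [0,0,0,0,0,0,-1],
    [0,0,0,0,0,0,-1],
    [0,0,0,0,0,0,-1],
  ],
)

```text
time_s: 14.6
position: [0.435, 0.1041, 0.0138]
tool_rot: [[0.972, 0.235, 0.003], [0.235, -0.972, -0.0], [0.003, 0.001, -1.0]]
ft_force: [-1.6, -1.3, 7.2]
grip_width: 0.0588
gripper_force: 30.8
```

move_arm(
  plan=[
    [0,0,0,0,0,-1,-1],
    [0,0,0,0,0,-2,-1],
    [0,0,0,0,0,-5,-1],
    [0,0,0,0,0,-9,-1],
    [0,0,0,0,0,-11,-1],
  ],
)

```text
time_s: 15.1
position: [0.4349, 0.1043, 0.1261]
tool_rot: [[0.972, 0.235, 0.005], [0.235, -0.972, -0.0], [0.005, 0.001, -1.0]]
ft_force: [0.7, -0.2, -1.2]
grip_width: 0.0585
gripper_force: 32.8
```

```bash
python3 -c "
from h import *
go(.5092,-.2609,.12,-101)"
```

```text
t 15.1 yaw 13.6 pos [0.4349 0.1043 0.1261] -> turn z -65.4 shift cm [-1.36 37.25  0.65] w 0.0585
```

move_arm(
  plan=[
    [0,0,0,-0.1,3,0,-1],
    [0,0,0,-0.3,7.5,0,-1],
    [0,0,0,-0.5,12,0,-1],
    [0,0,0,-0.6,16.5,0,-1],
    [0,0,0,-0.8,21,0,-1],
  ],
)

```text
time_s: 15.6
position: [0.4758, -0.1035, 0.1236]
tool_rot: [[0.972, 0.235, 0.001], [0.235, -0.972, -0.001], [0.001, 0.001, -1.0]]
ft_force: [1.0, -1.0, -0.8]
grip_width: 0.0586
gripper_force: 32.8
```

move_arm(
  plan=[
    [0,0,0,-0.2,4.5,0,-1],
    [0,0,0,-0.3,9,0,-1],
    [0,0,0,-0.5,13,0,-1],
    [0,0,0,-0.6,16,0,-1],
    [0,0,0,-0.6,16.2,2,-1],
  ],
)

```text
time_s: 16.1
position: [0.5092, -0.265, 0.1051]
tool_rot: [[0.973, 0.232, 0.006], [0.232, -0.973, -0.005], [0.004, 0.006, -1.0]]
ft_force: [0.4, 0.7, -1.6]
grip_width: 0.0587
gripper_force: 32.8
```

```bash
python3 -c "
from h import *
go(.5092,-.2609,.016)
import cv2
a=[]
for n in ['top','side']:
  p=env.get_image(n); c=proj(p,[.5,-.30,.03])[0].astype(int); u,v=max(c[0]-66,0),max(c[1]-75,0); a.append(cv2.resize(cv2.cvtColor(p['color'],4)[v:v+150,u:u+132],None,fx=3,fy=3,interpolation=3))
cv2.imwrite('pics/b.png',np.hstack(a))
"
```

```text
t 16.1 yaw 13.4 pos [ 0.5092 -0.265   0.1051] -> turn z -0.0 shift cm [ 0.06 -0.46  8.91] w 0.0587
```

View pics/b.png

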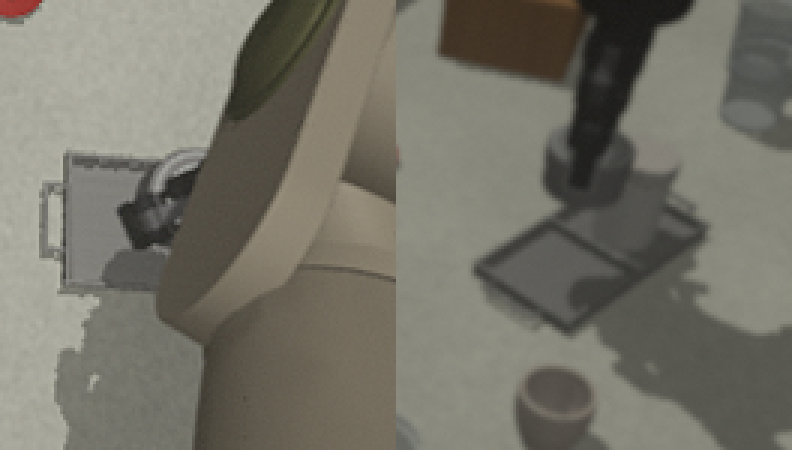

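The tin hangs level above the near pocket; the pot stands upright in its pocket.

move_arm(
  plan=[
    [0,0,0,0,-0.3,3,-1],
    [0,0,0,0,-0.3,6,-1],
    [0,0,0,0,-0.3,7.5,-1],
    [0,0,0,0,-0.3,8.2,-1],
    [0,0,0,0,-0.3,8.5,-1],
  ],
)

```text
time_s: 16.7
position: [0.5073, -0.2573, 0.018]
tool_rot: [[0.972, 0.235, 0.0], [0.235, -0.972, -0.0], [0.0, 0.0, -1.0]]
ft_force: [-0.5, -0.3, -0.8]
grip_width: 0.0585
gripper_force: 32.7
```

move_arm(
  plan=[
    [0,0,0,0,0,0.1,-1],
    [0,0,0,0,0,0.2,-1],
    [0,0,0,0,0,0.2,-1],
  ],
)

```text
time_s: 17.0
position: [0.5075, -0.2579, 0.0164]
tool_rot: [[0.972, 0.235, 0.001], [0.235, -0.972, -0.001], [0.001, 0.001, -1.0]]
ft_force: [-0.4, 0.7, 5.0]
grip_width: 0.0588
gripper_force: 33.1
```

Contact (5 N). A touch more, then release.

move_arm(
  plan=[
    [0,0,0,0,0,0.08,-1],
    [0,0,0,0,0,0.08,0.3],
    [0,0,0,0,0,0,0.5],
    [0,0,0,0,0,0,0.75],
    [0,0,0,0,0,0,0.75],
  ],
)

```text
time_s: 17.5
position: [0.5072, -0.2577, 0.0154]
tool_rot: [[0.972, 0.235, 0.0], [0.235, -0.972, -0.0], [0.0, 0.0, -1.0]]
ft_force: [-0.2, 0.8, -0.9]
grip_width: 0.0749
gripper_force: 0.0
```

move_arm(
  plan=[
    [0,0,0,0,0,-1,0.75],
    [0,0,0,0,0,-4,0.75],
    [0,0,0,0,0,-8,1],
    [0,0,0,0,0,-12,1],
    [0,0,0,0,0,-12,1],
  ],
)

```text
time_s: 18.0
position: [0.5089, -0.2591, 0.1412]
tool_rot: [[0.972, 0.235, 0.008], [0.235, -0.972, -0.007], [0.006, 0.008, -1.0]]
ft_force: [-0.7, 1.1, 0.2]
grip_width: 0.0852
gripper_force: 0.0
```

```bash
python3 -c "
from h import *
go(.4422,-.1128,.10)"
```

```text
t 18.0 yaw 13.6 pos [ 0.5089 -0.2591  0.1412] -> turn z -0.0 shift cm [ -3.08 -15.82   3.97] w 0.0852
```

move_arm(
  plan=[
    [0,0,0,-1,-5,0,1],
    [0,0,0,-2,-10,0,1],
    [0,0,0,-2.9,-14.5,2,1],
    [0,0,0,-3.0,-15.8,4,1],
    [0,0,0,-3.0,-15.8,4,1],
  ],
)

```text
time_s: 18.5
position: [0.4389, -0.1089, 0.094]
tool_rot: [[0.972, 0.237, -0.004], [0.237, -0.972, 0.002], [-0.003, -0.003, -1.0]]
ft_force: [0.4, -0.5, 0.4]
grip_width: 0.0855
gripper_force: 0.0
```

```bash
python3 -c "
from h import *
go(.4422,-.1128,.014)"
```

```text
t 18.5 yaw 13.7 pos [ 0.4389 -0.1089  0.094 ] -> turn z -0.0 shift cm [0.25 0.49 8.  ] w 0.0855
```

move_arm(
  plan=[
    [0,0,0,0.1,0.1,3,1],
    [0,0,0,0.1,0.1,5,1],
    [0,0,0,0.1,0.1,7,1],
    [0,0,0,0.1,0.1,8.2,1],
    [0,0,0,0.1,0.1,8.2,1],
  ],
)

```text
time_s: 19.0
position: [0.4424, -0.1129, 0.0127]
tool_rot: [[0.972, 0.234, -0.001], [0.234, -0.972, 0.001], [-0.001, -0.001, -1.0]]
ft_force: [-0.6, -0.5, -0.5]
grip_width: 0.0858
gripper_force: 0.0
```

move_arm(
  plan=[
    [0,0,0,0,0,0,0.4],
    [0,0,0,0,0,0,0.2],
    [0,0,0,0,0,0,-1],
    [0,0,0,0,0,0,-1],
    [0,0,0,0,0,0,-1],
  ],
)

```text
time_s: 19.5
position: [0.4427, -0.1123, 0.0143]
tool_rot: [[0.972, 0.235, 0.002], [0.235, -0.972, -0.001], [0.001, 0.002, -1.0]]
ft_force: [-1.3, -1.0, 7.0]
grip_width: 0.0483
gripper_force: 31.3
```

move_arm(
  plan=[
    [0,0,0,0,0,-1,-1],
    [0,0,0,0,0,-2,-1],
    [0,0,0,0,0,-5,-1],
    [0,0,0,0,0,-9,-1],
    [0,0,0,0,0,-12,-1],
  ],
)

```text
time_s: 20.0
position: [0.4422, -0.1119, 0.1362]
tool_rot: [[0.972, 0.235, 0.002], [0.235, -0.972, -0.001], [0.002, 0.001, -1.0]]
ft_force: [-0.2, 0.1, -1.3]
grip_width: 0.048
gripper_force: 31.4
```

```bash
python3 -c "
from h import *
go(.5514,.2754,.12)
go(.5438,.3521,.12)"
```

```text
t 20.0 yaw 13.6 pos [ 0.4422 -0.1119  0.1362] -> turn z -0.0 shift cm [ 19.7  -35.08   1.61] w 0.048
t 20.0 yaw 13.6 pos [ 0.4422 -0.1119  0.1362] -> turn z -0.0 shift cm [ 20.77 -42.72   1.6 ] w 0.048
```

move_arm(
  plan=[
    [0,0,0,1.2,-2.5,0,-1],
    [0,0,0,3.1,-6.4,0,-1],
    [0,0,0,5.2,-10.7,0,-1],
    [0,0,0,7.3,-15,0,-1],
    [0,0,0,9.4,-19.3,0,-1],
  ],
)

```text
time_s: 20.5
position: [0.4882, 0.0997, 0.1344]
tool_rot: [[0.972, 0.234, 0.001], [0.234, -0.972, -0.0], [0.001, 0.0, -1.0]]
ft_force: [1.0, -0.4, -1.7]
grip_width: 0.0481
gripper_force: 31.5
```

move_arm(
  plan=[
    [0,0,0,2.1,-4.3,0,-1],
    [0,0,0,4.2,-8.6,0,-1],
    [0,0,0,6.3,-12.9,0,-1],
    [0,0,0,8.4,-17.2,0.5,-1],
    [0,0,0,10,-20.5,1,-1],
  ],
)

```text
time_s: 21.0
position: [0.5371, 0.3233, 0.1243]
tool_rot: [[0.972, 0.236, 0.001], [0.236, -0.972, 0.001], [0.001, -0.0, -1.0]]
ft_force: [0.6, -0.2, -0.6]
grip_width: 0.0479
gripper_force: 31.5
```

move_arm(
  plan=[
    [0,0,0,1.35,-2.8,0,-1],
    [0,0,0,1.35,-2.8,2,-1],
    [0,0,0,1.35,-2.8,4,-1],
    [0,0,0,1.35,-2.8,6,-1],
    [0,0,0,1.35,-2.8,6,-1],
  ],
)

```text
time_s: 21.5
position: [0.5424, 0.3504, 0.0616]
tool_rot: [[0.972, 0.235, -0.005], [0.235, -0.972, -0.002], [-0.005, 0.001, -1.0]]
ft_force: [-0.0, -1.2, 0.2]
grip_width: 0.0481
gripper_force: 31.4
```

```bash
python3 -c "
from h import *
go(.5438,.3521,.0165)
import cv2
a=[]
for n in ['top','side']:
  p=env.get_image(n); c=proj(p,[.55,.32,.03])[0].astype(int); u,v=max(c[0]-66,0),max(c[1]-75,0); v=min(v,270);a.append(cv2.resize(cv2.cvtColor(p['color'],4)[v:v+150,u:u+132],None,fx=3,fy=3,interpolation=3))
cv2.imwrite('pics/c.png',np.hstack(a))
"
```

```text
t 21.5 yaw 13.6 pos [0.5424 0.3504 0.0616] -> turn z -0.0 shift cm [ 0.19 -0.13  4.51] w 0.0481
```

View pics/c.png

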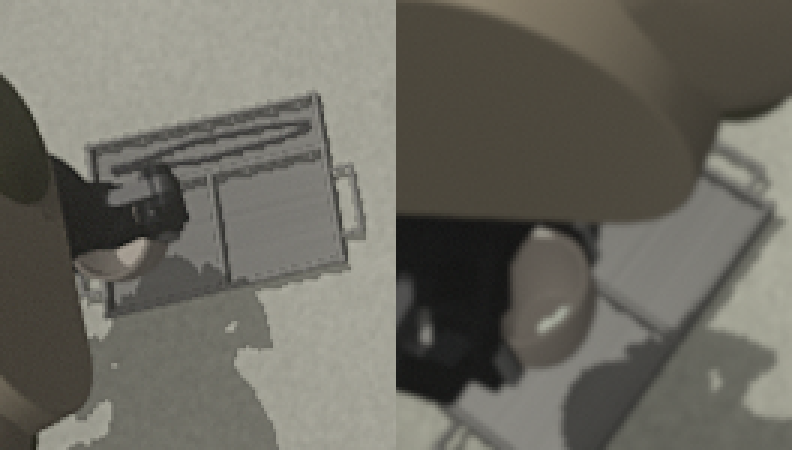

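The crucible hangs over the left pocket; its side outline (545,295 in crop) looks long, so I check it against the model.

```bash
python3 -c "
from h import *
import cv2
a=[]
for n in ['top','side']:
  p=env.get_image(n); im=cv2.cvtColor(p['color'],4); im=cv2.resize(im,None,fx=4,fy=4,interpolation=3)
  h=hull(p,'crucible',.543,.351,.047); cv2.polylines(im,[((h+.5)*4).astype(int)],True,(0,255,0),1)
  c=((h.mean(0)+.5)*4).astype(int); u,v=max(c[0]-190,0),max(c[1]-190,0); v=min(v,1680-380); a.append(im[v:v+380,u:u+380])
cv2.imwrite('pics/d.png',np.hstack(a))
"
```

```text
(no output)
```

View pics/d.png

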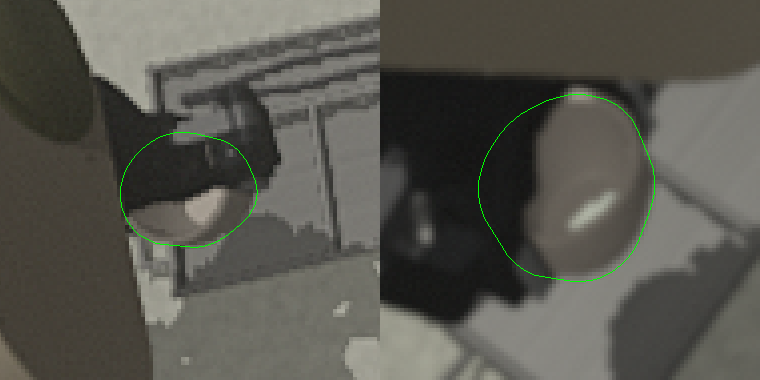

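The model outline fits, so it is upright and where expected.

move_arm(
  plan=[
    [0,0,0,0.1,-0.1,2,-1],
    [0,0,0,0.1,-0.1,3.3,-1],
    [0,0,0,0.1,-0.1,3.9,-1],
    [0,0,0,0.1,-0.1,4.2,-1],
    [0,0,0,0.1,-0.1,4.2,-1],
  ],
)

```text
time_s: 22.2
position: [0.5447, 0.3521, 0.0214]
tool_rot: [[0.972, 0.235, -0.0], [0.235, -0.972, 0.0], [-0.0, -0.0, -1.0]]
ft_force: [0.0, -0.4, -1.9]
grip_width: 0.0479
gripper_force: 31.4
```

move_arm(
  plan=[
    [0,0,0,0,0,0.1,-1],
    [0,0,0,0,0,0.2,-1],
    [0,0,0,0,0,0.2,-1],
  ],
)

```text
time_s: 22.5
position: [0.5447, 0.3521, 0.0195]
tool_rot: [[0.972, 0.235, 0.0], [0.235, -0.972, 0.0], [0.0, -0.0, -1.0]]
ft_force: [0.5, -0.2, -0.9]
grip_width: 0.0481
gripper_force: 31.4
```

move_arm(
  plan=[
    [0,0,0,0,0,0.1,-1],
    [0,0,0,0,0,0.2,-1],
    [0,0,0,0,0,0.2,-1],
  ],
)

```text
time_s: 22.8
position: [0.5445, 0.3521, 0.0172]
tool_rot: [[0.972, 0.235, -0.0], [0.235, -0.972, -0.0], [-0.0, 0.0, -1.0]]
ft_force: [0.3, -0.9, -0.7]
grip_width: 0.0483
gripper_force: 31.4
```

move_arm(
  plan=[
    [0,0,0,0,0,0.1,-1],
    [0,0,0,0,0,0.1,-1],
  ],
)

```text
time_s: 23.0
position: [0.5447, 0.3521, 0.0168]
tool_rot: [[0.972, 0.235, 0.0], [0.235, -0.972, 0.0], [0.0, -0.0, -1.0]]
ft_force: [-2.2, -1.2, 4.1]
grip_width: 0.048
gripper_force: 31.8
```

move_arm(
  plan=[
    [0,0,0,0,0,0.08,-1],
    [0,0,0,0,0,0.08,0.25],
    [0,0,0,0,0,0,0.4],
    [0,0,0,0,0,0,0.7],
    [0,0,0,0,0,0,0.7],
  ],
)

```text
time_s: 23.5
position: [0.5446, 0.3521, 0.0162]
tool_rot: [[0.972, 0.235, -0.0], [0.235, -0.972, -0.0], [-0.0, 0.0, -1.0]]
ft_force: [1.2, -0.3, 0.5]
grip_width: 0.0728
gripper_force: 0.0
```

move_arm(
  plan=[
    [0,0,0,0,0,-1,0.7],
    [0,0,0,0,0,-4,0.7],
    [0,0,0,0,0,-8,1],
    [0,0,0,0,0,-12,1],
    [0,0,0,0,5,-12,1],
  ],
)

```text
time_s: 24.0
position: [0.5573, 0.3078, 0.1431]
tool_rot: [[0.971, 0.241, 0.011], [0.241, -0.971, 0.005], [0.012, -0.002, -1.0]]
ft_force: [1.8, -1.4, -0.9]
grip_width: 0.0856
gripper_force: 0.0
```

```bash
python3 -c "
from h import *
go(.66,.1165,.1)"
```

```text
t 24.0 yaw 13.9 pos [0.5573 0.3078 0.1431] -> turn z -0.0 shift cm [ 5.31 21.05  4.32] w 0.0856
```

move_arm(
  plan=[
    [0,0,0,5.7,20.6,0,1],
    [0,0,0,5.7,20.6,0,1],
    [0,0,0,5.7,20.6,0,1],
    [0,0,0,5.7,20.6,0,1],
    [0,0,0,5.7,20.6,3.6,1],
  ],
)

```text
time_s: 24.5
position: [0.6646, 0.1118, 0.1052]
tool_rot: [[0.973, 0.23, 0.012], [0.23, -0.973, -0.001], [0.011, 0.004, -1.0]]
ft_force: [0.6, -0.2, -0.6]
grip_width: 0.0853
gripper_force: 0.0
```

```bash
python3 -c "
from h import *
go(.66,.1165,.018)"
```

```text
t 24.5 yaw 13.3 pos [0.6646 0.1118 0.1052] -> turn z -0.0 shift cm [-0.44 -0.59  8.71] w 0.0853
```

move_arm(
  plan=[
    [0,0,0,0,0,1,1],
    [0,0,0,0,0,4,1],
    [0,0,0,0,0,6.5,1],
    [0,0,0,0,0,8.1,1],
    [0,0,0,0,0,8.1,1],
  ],
)

```text
time_s: 25.0
position: [0.6585, 0.1178, 0.0178]
tool_rot: [[0.972, 0.236, -0.004], [0.236, -0.972, 0.0], [-0.004, -0.001, -1.0]]
ft_force: [0.1, -0.2, 0.1]
grip_width: 0.0854
gripper_force: 0.0
```

move_arm(
  plan=[
    [0,0,0,0,0,0,0.4],
    [0,0,0,0,0,0,0],
    [0,0,0,0,0,0,-1],
    [0,0,0,0,0,0,-1],
    [0,0,0,0,0,0,-1],
  ],
)

```text
time_s: 25.5
position: [0.6606, 0.1168, 0.0207]
tool_rot: [[0.972, 0.235, 0.002], [0.235, -0.972, 0.0], [0.002, 0.0, -1.0]]
ft_force: [-0.8, 0.1, 4.9]
grip_width: 0.0386
gripper_force: 29.9
```

move_arm(
  plan=[
    [0,0,0,0,0,-1,-1],
    [0,0,0,0,0,-2,-1],
    [0,0,0,0,0,-5,-1],
    [0,0,0,0,0,-9,-1],
    [0,0,0,0,0,-11,-1],
  ],
)

```text
time_s: 26.0
position: [0.6611, 0.1166, 0.1338]
tool_rot: [[0.972, 0.235, 0.005], [0.235, -0.972, -0.0], [0.005, 0.001, -1.0]]
ft_force: [-0.3, 0.5, 0.2]
grip_width: 0.0391
gripper_force: 30.4
```

```bash
python3 -c "
from h import *
go(.5514,.2754,.12)"
```

```text
t 26.0 yaw 13.6 pos [0.6611 0.1166 0.1338] -> turn z -0.0 shift cm [ -6.94 -18.01   1.32] w 0.0391
```

move_arm(
  plan=[
    [0,0,0,-1,-2.6,0,-1],
    [0,0,0,-2.4,-6.4,0,-1],
    [0,0,0,-4,-10.4,0,-1],
    [0,0,0,-5.5,-14.4,0,-1],
    [0,0,0,-6.9,-17.9,1,-1],
  ],
)

```text
time_s: 26.5
position: [0.5504, 0.2761, 0.1213]
tool_rot: [[0.972, 0.235, 0.003], [0.235, -0.972, 0.001], [0.003, -0.0, -1.0]]
ft_force: [-0.4, 1.1, -1.1]
grip_width: 0.0385
gripper_force: 30.4
```

move_arm(
  plan=[
    [0,0,0,0,0,2,-1],
    [0,0,0,0,0,5,-1],
    [0,0,0,0,0,7,-1],
    [0,0,0,0,0,8.5,-1],
    [0,0,0,0,0,8.5,-1],
  ],
)

```text
time_s: 27.0
position: [0.5501, 0.2741, 0.0331]
tool_rot: [[0.972, 0.235, -0.003], [0.235, -0.972, -0.001], [-0.003, 0.0, -1.0]]
ft_force: [-0.5, -0.5, -0.3]
grip_width: 0.0387
gripper_force: 30.4
```

```bash
python3 -c "
from h import *
go(.5514,.2740,.0225)"
```

```text
t 27.0 yaw 13.6 pos [0.5501 0.2741 0.0331] -> turn z -0.0 shift cm [0.12 0.04 1.06] w 0.0387
```

move_arm(
  plan=[
    [0,0,0,0.1,0,0.4,-1],
    [0,0,0,0.1,0,0.7,-1],
    [0,0,0,0.1,0,0.9,-1],
    [0,0,0,0.1,0,0.9,-1],
  ],
)

```text
time_s: 27.4
position: [0.552, 0.2747, 0.0255]
tool_rot: [[0.972, 0.235, 0.0], [0.235, -0.972, 0.0], [0.0, -0.0, -1.0]]
ft_force: [-0.7, -0.0, 0.5]
grip_width: 0.0384
gripper_force: 30.4
```

move_arm(
  plan=[
    [0,0,0,0,0,0.1,-1],
    [0,0,0,0,0,0.2,-1],
    [0,0,0,0,0,0.2,-1],
  ],
)

```text
time_s: 27.7
position: [0.552, 0.2747, 0.0233]
tool_rot: [[0.972, 0.235, 0.0], [0.235, -0.972, 0.0], [0.0, -0.0, -1.0]]
ft_force: [-0.2, 0.5, -1.1]
grip_width: 0.0387
gripper_force: 30.4
```

move_arm(
  plan=[
    [0,0,0,0,0,0.1,-1],
    [0,0,0,0,0,0.1,-1],
  ],
)

```text
time_s: 27.9
position: [0.5522, 0.2747, 0.0232]
tool_rot: [[0.972, 0.235, 0.001], [0.235, -0.972, 0.0], [0.001, 0.0, -1.0]]
ft_force: [-1.7, -1.0, 5.3]
grip_width: 0.0385
gripper_force: 30.9
```

move_arm(
  plan=[
    [0,0,0,0,0,0.1,-1],
    [0,0,0,0,0,0.1,-1],
  ],
)

```text
time_s: 28.1
position: [0.5524, 0.2747, 0.0232]
tool_rot: [[0.972, 0.235, 0.002], [0.235, -0.972, 0.0], [0.002, 0.0, -1.0]]
ft_force: [-3.4, -2.1, 12.6]
grip_width: 0.0386
gripper_force: 31.4
```

Seated. Release and retreat clear of the view, then measure all.

move_arm(
  plan=[
    [0,0,0,0,0,-0.1,0],
    [0,0,0,0,0,-0.1,0.3],
    [0,0,0,0,0,-0.1,0.3],
    [0,0,0,0,0,-0.1,0.3],
  ],
)

```text
time_s: 28.5
position: [0.5519, 0.2747, 0.0221]
tool_rot: [[0.972, 0.235, -0.0], [0.235, -0.972, -0.0], [-0.0, -0.0, -1.0]]
ft_force: [-0.0, -0.4, -0.0]
grip_width: 0.0553
gripper_force: 0.0
```

move_arm(
  plan=[
    [0,0,0,0,0,-1,0.3],
    [0,0,0,0,0,-4,0.3],
    [0,0,0,0,0,-8,0.3],
    [0,0,0,0,0,-12,0.3],
    [0,0,0,0,5,-14,0.3],
  ],
)

```text
time_s: 29.0
position: [0.5629, 0.233, 0.1655]
tool_rot: [[0.971, 0.24, 0.006], [0.24, -0.971, 0.002], [0.007, -0.001, -1.0]]
ft_force: [1.1, -1.1, 0.1]
grip_width: 0.0554
gripper_force: 0.0
```

move_arm(
  plan=[
    [0,0,0,-4,20,0,0.3],
    [0,0,0,-4,20,0,0.3],
    [0,0,0,-4,20,0,0.3],
    [0,0,0,-4,20,0,0.3],
    [0,0,0,-4,20,0,0.3],
  ],
)

```text
time_s: 29.5
position: [0.5712, 0.0207, 0.1616]
tool_rot: [[0.973, 0.229, 0.001], [0.229, -0.973, -0.001], [0.001, 0.001, -1.0]]
ft_force: [0.1, 0.9, -0.5]
grip_width: 0.0555
gripper_force: 0.0
```

```bash
python3 -c "
from h import *
G={'tall_pot':(.492,-.346,.0025),'weighing_tin':(.508,-.258,.0025),'short_pot':(.552,.275,.0025),'crucible':(.5446,.352,.0025),'crucible_lid':(.676,-.117,0)}
for n,g in G.items(): look(n,g[:2],g[2],shots=3)
import cv2
p=env.get_image('top'); im=cv2.cvtColor(p['color'],4)
for n,g in G.items(): print(n,np.round(proj(p,[*g[:2],PROF[n][-1][0]])))
cv2.imwrite('pics/e.png',cv2.resize(im[130:340,60:500],None,fx=1.8,fy=1.8,interpolation=3))
go(.676,-.117,.1)
"
```

```text
tall_pot top 3 [ 0.495  -0.3443] size seen [41. 28.] model [42.9 30.9]
   tall_pot side 3 [ 0.4953 -0.3442] size seen [28. 40.] model [30.4 39.8]
tall_pot [ 0.4951 -0.3443]
   weighing_tin top 3 [ 0.5064 -0.2564] size seen [34. 28.] model [34.6 31.3]
   weighing_tin side 3 [ 0.5098 -0.2643] size seen [32. 28.] model [29.5 28.5]
weighing_tin [ 0.5074 -0.2583]
   short_pot top 3 [0.5531 0.2754] size seen [26. 21.] model [27.8 22.3]
   short_pot side 3 [0.5521 0.2745] size seen [34. 44.] model [30.8 39.3]
short_pot [0.5525 0.2748]
   crucible top 2 [0.544 0.351] size seen [29. 27.] model [31.7 27.1]
   crucible side 3 [0.5402 0.3537] size seen [43. 46.] model [41.4 44.3]
crucible [0.5413 0.353 ]
   crucible_lid top 3 [ 0.675  -0.1221] size seen [19. 21.] model [25.8 25.1]
   crucible_lid side 2 [ 0.6658 -0.1233] size seen [10. 15.] model [24.4 17.8]
crucible_lid [ 0.6718 -0.1231]
tall_pot [[468. 260.]]
weighing_tin [[412. 260.]]
short_pot [[137. 271.]]
crucible [[ 96. 280.]]
crucible_lid [[328. 188.]]
t 32.55 yaw 13.6 pos [0.5709 0.0257 0.1609] -> turn z -0.0 shift cm [ 6.87 16.34  6.09] w 0.0552
```

View pics/e.png

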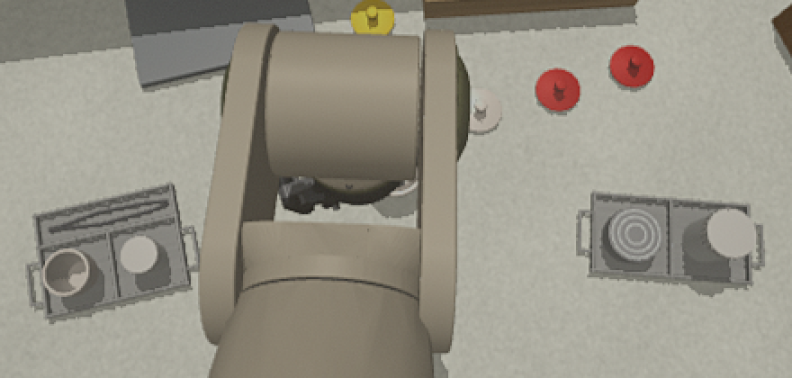

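All four stand in their pockets: crucible (97,281), short pot (137,271), tin (412,261), tall pot (466,258) top px. Sharpen the lid position from the unoccluded first pictures by its bright disc.

```bash
python3 -c "
from h import *
import cv2
for n,c in [('top',(325,190)),('side',(280,182))]:
  p=env.get_image(n); im=cv2.imread(f'pics/{n}0.png').astype(int); w=im[c[1]-17:c[1]+17,c[0]-17:c[0]+17]
  # warm white vs greenish-grey bench: use red minus green and brightness
  d=(w[:,:,2]-w[:,:,1])
  m=(d>np.median(d)+6).astype(np.uint8); _,l,st,ct=cv2.connectedComponentsWithStats(m); k=1+np.argmax(st[1:,4])
  b=mbox(l==k); b[:2]+=[c[0]-17,c[1]-17]
  print(n,np.median(d),st[k],b,fit([(p,b)],'crucible_lid',(.676,-.117)))
  mm,h=(l==k),0
"
```

```text
top 1.0 [21  7 10 21 85] [333.5 190.   10.   21. ] (array([ 0.6770741 , -0.13122529]), array([0., 0.]), [array([25.8, 25.1], dtype=float32)])
side 1.0 [ 5 12 21 12 93] [278.  182.5  21.   12. ] (array([ 0.67541651, -0.11117221]), array([0., 0.]), [array([24.5, 17.9], dtype=float32)])
```

move_arm(
  plan=[
    [0,0,0,2.8,4.5,0,0],
    [0,0,0,4.5,9,0,0],
    [0,0,0,6.8,13.5,0,0],
    [0,0,0,6.8,16.3,3,0],
    [0,0,0,6.8,16.3,6,0],
  ],
)

```text
time_s: 33.15
position: [0.6764, -0.121, 0.0998]
tool_rot: [[0.973, 0.231, 0.002], [0.231, -0.973, -0.001], [0.002, 0.002, -1.0]]
ft_force: [-0.1, 0.2, -0.1]
grip_width: 0.0429
gripper_force: 0.0
```

```bash
python3 -c "
from h import *
import cv2
p=env.get_image('top'); print(unproj(p,(326.3,191.3),.009),unproj(p,(480/1.8+59.8,141/1.8+109.8),.027))
s=env.get_image('side'); a=cv2.imread('pics/side0.png'); i=cv2.resize(cv2.cvtColor(s['color'],4)[130:230,200:340],None,fx=4,fy=4,interpolation=3)
def ov(im,x,y,q,ox,oy):
  for z,r in [(.01,.027),(.027,.007)]:
    t=np.linspace(0,6.28,60); u=(proj(q,np.c_[x+r*np.cos(t),y+r*np.sin(t),0*t+z])+.5-[ox,oy])*6; cv2.polylines(im,[u.astype(int)],True,(0,255,0),1)
b=cv2.resize(cv2.imread('pics/top0.png')[160:222,294:356],None,fx=6,fy=6,interpolation=3); ov(b,.676,-.117,p,294,160)
d=cv2.resize(a[151:213,249:311],None,fx=6,fy=6,interpolation=3); ov(d,.676,-.117,s,249,151)
cv2.imwrite('pics/f.png',np.hstack([b,d]))
go(.676,-.117,.012)
"
```

```text
[ 0.67556936 -0.11546271  0.009     ] [ 0.67714032 -0.11397536  0.027     ]
t 33.25 yaw 13.5 pos [ 0.6733 -0.117   0.0962] -> turn z -0.0 shift cm [0.32 0.11 8.42] w 0.0429
```

View pics/f.png

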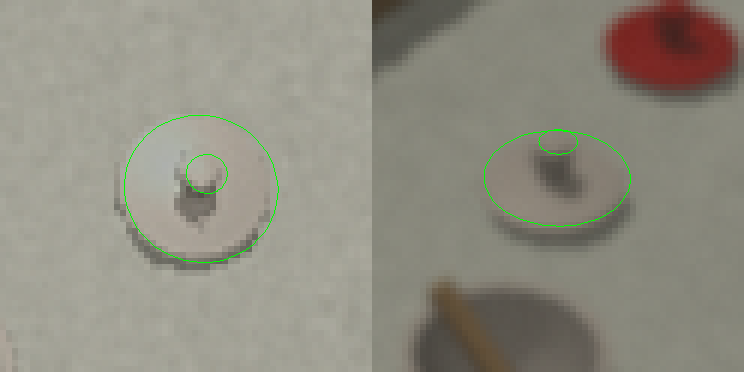

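Model ring fits the disc within about 1 px in both views: lid at (0.676,-0.116).

move_arm(
  plan=[
    [0,0,0,0.1,-0.1,3,0],
    [0,0,0,0.1,-0.1,6,0],
    [0,0,0,0.1,-0.1,7.5,0],
    [0,0,0,0.1,-0.1,8.6,0],
    [0,0,0,0.1,-0.1,8.6,0],
  ],
)

```text
time_s: 33.75
position: [0.6759, -0.1152, 0.0148]
tool_rot: [[0.972, 0.235, -0.001], [0.235, -0.972, 0.0], [-0.001, -0.0, -1.0]]
ft_force: [-0.6, -0.3, 0.3]
grip_width: 0.0426
gripper_force: 0.0
```

move_arm(
  plan=[
    [0,0,0,0,0,0.1,-0.3],
    [0,0,0,0,0,0.1,-0.5],
    [0,0,0,0,0,0.1,-0.6],
    [0,0,0,0,0,0.1,-1],
    [0,0,0,0,0,0.1,-1],
  ],
  squeeze=30,
)

```text
time_s: 34.25
position: [0.6763, -0.1156, 0.0148]
tool_rot: [[0.972, 0.235, 0.001], [0.235, -0.972, -0.0], [0.001, 0.001, -1.0]]
ft_force: [-0.3, 0.4, 4.8]
grip_width: 0.0121
gripper_force: 29.4
```

move_arm(
  plan=[
    [0,0,0,0,0,-0.5,-1],
    [0,0,0,0,0,-1.5,-1],
    [0,0,0,0,0,-4,-1],
    [0,0,0,0,0,-8,-1],
    [0,0,0,0,0,-12,-1],
  ],
)

```text
time_s: 34.75
position: [0.6757, -0.1155, 0.1355]
tool_rot: [[0.972, 0.235, -0.001], [0.235, -0.972, 0.0], [-0.001, -0.0, -1.0]]
ft_force: [1.1, -0.0, -0.3]
grip_width: 0.0122
gripper_force: 29.4
```

```bash
python3 -c "
from h import *
go(.5446,.3521,.13)
import cv2
a=[]
for n in ['side','top']:
  p=env.get_image(n); im=cv2.resize(cv2.cvtColor(p['color'],4),None,fx=5,fy=5,interpolation=3)
  s=env.observe()['position']; q=[s[0],s[1],s[2]-.0145]
  for z,r in [(.01,.027),(.005,.027),(0,.0175)]:
    t=np.linspace(0,6.28,60); cv2.polylines(im,[((proj(p,np.c_[q[0]+r*np.cos(t),q[1]+r*np.sin(t),0*t+z+q[2]])+.5)*5).astype(int)],True,(0,255,0),1)
  c=(proj(p,q)[0]*5).astype(int); a.append(im[max(c[1]-190,0):,max(c[0]-190,0):][:380,:380])
cv2.imwrite('pics/g.png',np.hstack(a))
"
```

```text
t 34.75 yaw 13.6 pos [ 0.6757 -0.1155  0.1355] -> turn z -0.0 shift cm [ -1.77 -48.53   0.57] w 0.0122
```

View pics/g.png

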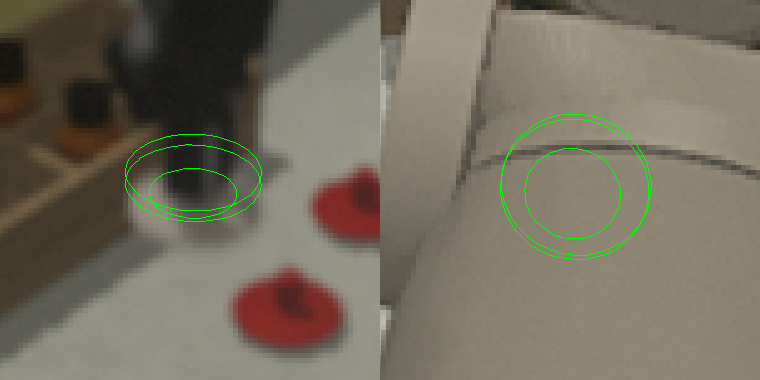

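The lid is held, but its disc shows about 4 px lower in the side view than modelled; look again at rest, without clutter.

```bash
python3 -c "
from h import *
import cv2
p=env.get_image('side'); s=env.observe()['position']; print(s,[ (np.round(d['bbox'],1),round(d['conf'],2)) for d in env.outline_of('crucible_lid',p)], np.round(cen(hull(p,'crucible_lid',s[0],s[1],s[2]-.0145)),1))
im=cv2.resize(cv2.cvtColor(p['color'],4),None,fx=8,fy=8,interpolation=2); c=(proj(p,s)[0]*8).astype(int)
b=im[c[1]-180:c[1]+320,c[0]-250:c[0]+250].copy(); cv2.circle(b,(250,180),2,(0,255,0),-1); cv2.imwrite('pics/i.png',b)
"
```

```text
[ 0.67706453 -0.11591163  0.1376263 ] [(array([225.4, 210.2,  20.3,  18.5]), 0.9), (array([277.8, 133.9,  27.8,  17. ]), 0.79), (array([298.3, 157.7,  25.8,  13.3]), 0.79), (array([198.6, 182.6,  23.6,  18. ]), 0.62), (array([313.9, 136.8,  22.9,  14. ]), 0.53)] [279.9 133.5  27.   19.3]
```

View pics/i.png

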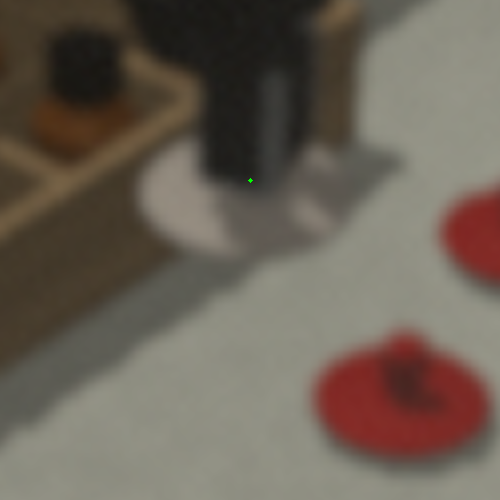

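```bash
python3 -c "
from h import *
look('crucible',(.5446,.352),.0025,shots=7)
look('short_pot',(.552,.275),.0025,shots=4)
s=env.observe()['position']; print(np.round(s,4))
look('crucible_lid',s[:2],s[2]-.0145,shots=7,views=('side',),tol=8)
for k in range(5):
  p=env.get_image('side'); s=env.observe()['position']; m=cen(hull(p,'crucible_lid',s[0],s[1],s[2]-.0145)); print([np.round(np.array(d['bbox'])-m,1) for d in env.outline_of('crucible_lid',p) if abs(d['bbox'][0]-m[0])<8])
go(.5446,.3521,.13)
"
```

```text
crucible top 5 [0.5485 0.352 ] size seen [29. 23.] model [31.7 27.1]
   crucible side 7 [0.5406 0.3532] size seen [39. 43.] model [41.4 44.3]
crucible [0.543  0.3527]
   short_pot top 4 [0.5527 0.2737] size seen [27. 22.] model [27.8 22.3]
   short_pot side 4 [0.5515 0.2729] size seen [32. 42.] model [30.7 39.3]
short_pot [0.552  0.2732]
[ 0.676  -0.1156  0.1339]
   crucible_lid side 7 [ 0.6732 -0.1105] size seen [24. 15.] model [27.1 19.4]
crucible_lid [ 0.6732 -0.1105]
[array([-2. ,  2.3,  1.2, -1.2])]
[array([-1.1,  3. ,  1.5, -6.3])]
[array([-0.8,  2. , -2.8, -2.3])]
[array([ 0.6,  1.9, -1.1, -4.8])]
[array([-1.1,  2.8, -0.2, -3. ])]
t 38.35 yaw 13.6 pos [ 0.676  -0.1155  0.1339] -> turn z -0.0 shift cm [ -1.8  -48.54   0.39] w 0.012
```

move_arm(
  plan=[
    [0,0,0,-0.1,-2.5,0,-1],
    [0,0,0,-0.3,-6.5,0,-1],
    [0,0,0,-0.4,-11,0,-1],
    [0,0,0,-0.6,-15.5,0,-1],
    [0,0,0,-0.8,-20,0,-1],
  ],
)

```text
time_s: 38.85
position: [0.6206, 0.0785, 0.1341]
tool_rot: [[0.972, 0.234, 0.0], [0.234, -0.972, 0.0], [0.0, 0.0, -1.0]]
ft_force: [1.4, -0.2, 0.5]
grip_width: 0.0117
gripper_force: 29.4
```

move_arm(
  plan=[
    [0,0,0,-0.2,-4.5,0,-1],
    [0,0,0,-0.3,-9,0,-1],
    [0,0,0,-0.5,-13.5,0,-1],
    [0,0,0,-0.7,-18,0,-1],
    [0,0,0,-0.9,-22,0,-1],
  ],
)

```text
time_s: 39.35
position: [0.5601, 0.2908, 0.1341]
tool_rot: [[0.972, 0.235, 0.0], [0.235, -0.972, 0.0], [0.0, -0.0, -1.0]]
ft_force: [0.5, 0.8, 0.2]
grip_width: 0.0123
gripper_force: 29.4
```

move_arm(
  plan=[
    [0,0,0,-0.1,-3,0,-1],
    [0,0,0,-0.2,-5.5,0,-1],
    [0,0,0,-0.2,-6.5,0,-1],
    [0,0,0,-0.2,-6.5,3,-1],
    [0,0,0,-0.2,-6.5,5,-1],
  ],
)

```text
time_s: 39.85
position: [0.5436, 0.3511, 0.0828]
tool_rot: [[0.972, 0.235, -0.0], [0.235, -0.972, -0.0], [-0.0, 0.0, -1.0]]
ft_force: [-0.2, -0.5, -0.5]
grip_width: 0.0121
gripper_force: 29.4
```

move_arm(
  plan=[
    [0,0,0,0,0,0,-1],
    [0,0,0,0,0,0,-1],
    [0,0,0,0,0,0,-1],
  ],
)

```text
time_s: 40.15
position: [0.5446, 0.3513, 0.0854]
tool_rot: [[0.972, 0.234, 0.002], [0.234, -0.972, 0.001], [0.002, -0.0, -1.0]]
ft_force: [0.4, 0.6, -0.3]
grip_width: 0.0117
gripper_force: 29.4
```

```bash
python3 -c "
from h import *
go(.5436,.3519,.0565)
import cv2
a=[]
for n in ['top','side']:
  p=env.get_image(n); im=cv2.resize(cv2.cvtColor(p['color'],4),None,fx=5,fy=5,interpolation=2)
  c=(proj(p,[.5436,.352,.05])[0]*5).astype(int); v=max(0,min(c[1]-190,2100-380)); u=max(c[0]-190,0); a.append(im[v:v+380,u:u+380])
cv2.imwrite('pics/j.png',np.hstack(a))
"
```

```text
t 40.15 yaw 13.5 pos [0.5446 0.3513 0.0854] -> turn z -0.0 shift cm [-0.09 -0.08  2.89] w 0.0117
```

View pics/j.png

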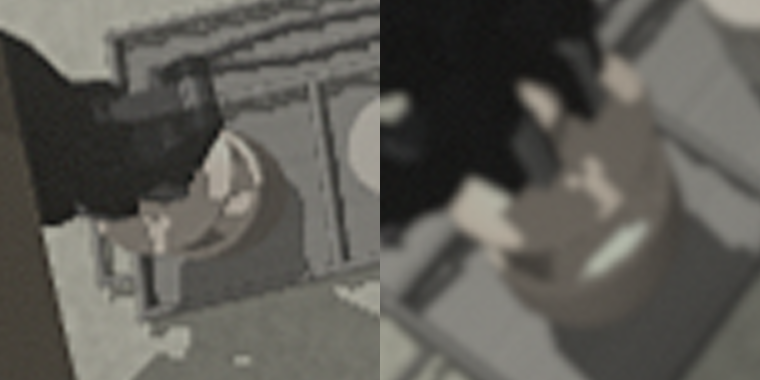

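The lid is level over the crucible in both views; lowering it stepwise.

move_arm(
  plan=[
    [0,0,0,0,-0.1,0.8,-1],
    [0,0,0,0,-0.1,1.5,-1],
    [0,0,0,0,-0.1,2.1,-1],
    [0,0,0,0,-0.1,2.1,-1],
  ],
)

```text
time_s: 40.65
position: [0.5429, 0.3522, 0.0615]
tool_rot: [[0.972, 0.235, -0.002], [0.235, -0.972, -0.001], [-0.002, 0.0, -1.0]]
ft_force: [0.5, -0.3, -0.8]
grip_width: 0.0119
gripper_force: 29.4
```

move_arm(
  plan=[
    [0,0,0,0,0,0.1,-1],
    [0,0,0,0,0,0.2,-1],
    [0,0,0,0,0,0.2,-1],
  ],
)

```text
time_s: 40.95
position: [0.5435, 0.3525, 0.061]
tool_rot: [[0.972, 0.235, 0.0], [0.235, -0.972, 0.0], [0.0, -0.0, -1.0]]
ft_force: [-0.5, 0.7, -0.9]
grip_width: 0.012
gripper_force: 29.4
```

move_arm(
  plan=[
    [0,0,0,0,0,0.1,-1],
    [0,0,0,0,0,0.2,-1],
    [0,0,0,0,0,0.2,-1],
  ],
)

```text
time_s: 41.25
position: [0.5434, 0.3524, 0.0588]
tool_rot: [[0.972, 0.235, -0.0], [0.235, -0.972, -0.0], [-0.0, 0.0, -1.0]]
ft_force: [-1.0, 0.1, 0.0]
grip_width: 0.0118
gripper_force: 29.4
```

move_arm(
  plan=[
    [0,0,0,0,0,0.1,-1],
    [0,0,0,0,0,0.15,-1],
    [0,0,0,0,0,0.15,-1],
  ],
)

```text
time_s: 41.55
position: [0.5435, 0.3525, 0.0574]
tool_rot: [[0.972, 0.235, 0.0], [0.235, -0.972, 0.0], [0.0, -0.0, -1.0]]
ft_force: [-0.1, 0.4, -0.3]
grip_width: 0.0122
gripper_force: 29.4
```

move_arm(
  plan=[
    [0,0,0,0,0,0.1,-1],
    [0,0,0,0,0,0.1,-1],
  ],
)

```text
time_s: 41.75
position: [0.5438, 0.3526, 0.0574]
tool_rot: [[0.972, 0.235, 0.001], [0.235, -0.972, 0.0], [0.001, -0.0, -1.0]]
ft_force: [-1.4, -0.6, 6.0]
grip_width: 0.0115
gripper_force: 29.9
```

move_arm(
  plan=[
    [0,0,0,0,0,0,-0.5],
    [0,0,0,0,0,0,-0.2],
    [0,0,0,0,0,0,0],
    [0,0,0,0,0,0,0],
    [0,0,0,0,0,-1,0],
  ],
)

```text
time_s: 42.25
position: [0.5428, 0.3521, 0.0654]
tool_rot: [[0.972, 0.235, -0.003], [0.235, -0.972, -0.001], [-0.003, 0.0, -1.0]]
ft_force: [-0.7, 0.5, 0.7]
grip_width: 0.0428
gripper_force: 0.0
```

move_arm(
  plan=[
    [0,0,0,0,0,-2,0],
    [0,0,0,0,0,-5,0],
    [0,0,0,0,0,-10,0],
    [0,0,0,0,0,-14,0],
    [0,0,0,0,0,-14,0],
  ],
)

```text
time_s: 42.75
position: [0.5452, 0.3533, 0.2138]
tool_rot: [[0.972, 0.235, 0.011], [0.235, -0.972, 0.005], [0.012, -0.002, -1.0]]
ft_force: [0.1, 0.2, -0.1]
grip_width: 0.0426
gripper_force: 0.0
```

move_arm(
  plan=[
    [0,0,0,0,24,0,0],
    [0,0,0,0,24,0,0],
    [0,0,0,0,24,0,0],
    [0,0,0,0,24,0,0],
    [0,0,0,0,24,0,0],
  ],
)

```text
time_s: 43.25
position: [0.5999, 0.1165, 0.2065]
tool_rot: [[0.972, 0.234, -0.0], [0.234, -0.972, -0.0], [-0.0, 0.0, -1.0]]
ft_force: [0.3, -0.4, -0.4]
grip_width: 0.0426
gripper_force: 0.0
```

```bash
python3 -c "
from h import *
import cv2
look('crucible_lid',(.5436,.352),.0425,shots=3)
a=[]
for n in ['top','side']:
  p=env.get_image(n); im=cv2.resize(cv2.cvtColor(p['color'],4),None,fx=4,fy=4,interpolation=2)
  c=(proj(p,[.55,.315,.03])[0]*4).astype(int); v=max(0,min(c[1]-190,1680-380)); u=max(c[0]-190,0); a.append(im[v:v+380,u:u+380])
cv2.imwrite('pics/k.png',np.hstack(a))
for n,g in {'mortar':(.6143,-.008),'open_cup':(.5043,.0028),'weight':(.5526,.101)}.items(): look(n,g,shots=1,views=('side',))
"
```

```text
crucible_lid side 3 [0.5451 0.353 ] size seen [41. 44.] model [42.7 42.6]
crucible_lid [0.5451 0.353 ]
   mortar side 1 [ 0.6146 -0.0061] size seen [38. 39.] model [36.2 36.5]
mortar [ 0.6146 -0.0061]
   open_cup side 1 [ 0.5016 -0.0016] size seen [32. 40.] model [29.8 39.9]
open_cup [ 0.5016 -0.0016]
```

View pics/k.png

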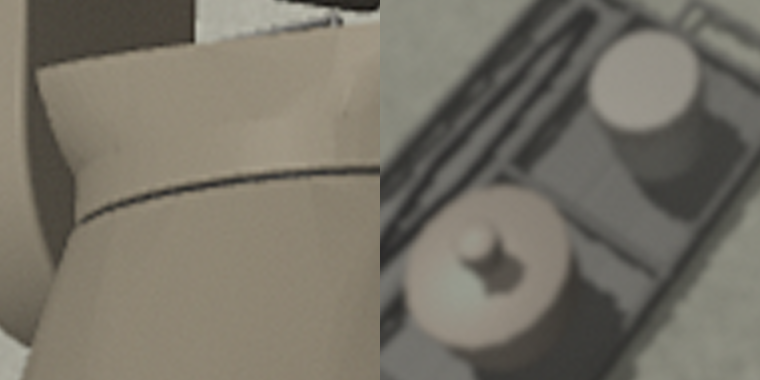

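The lid sits flat on the crucible (side crop 490,265), and its seating height of about 40 mm agrees with the contact height. The short pot is upright beside it, and the mortar and cup measure where they started. Handing in.

```bash
python3 -c "
from rig import env
print(env.close_job())"
```

```text
the job is handed in; nothing more can be done
None
```

The job is handed in: both sets are in their trays and the crucible's lid is seated. The last pictures show everything upright in its pocket, I re-measured the mortar and cup at their starting places but got no final reading on the weight (the arm never worked close to it), and the verdict was not reported back to me.

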